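Blank off a tank's filler neck for its leak test

ROBOT

A 6-joint arm with a two-finger parallel gripper is mounted at the origin on the work surface. World frame = base frame: x ahead of the robot, y to its left, z up, the work surface at z = 0. Lengths are in m, angles in rad, forces in N, time in s.
With the tool pointing down it reaches from about 0.35 to 0.925 m from the base axis. Payload 6.4 kg.
Tool frame: the origin (TCP) lies where the fingers leave the gripper's body, on its centre line; the fingertips stand 97 mm ahead of it and the grasp point (between the pads) lies 78 mm ahead of it; x points along the fingers, y is the direction in which the jaws open and shut, and the axes are right-handed (so a half turn about x gives the same grasp; the last joint's range is limited). The gripper opens to 94 mm and grips with 3 to 60 N. Pads are 16 mm wide; open, the fingers measure 119 mm over their backs; the gripper's body (75 mm by 177 mm) begins 78 mm behind the grasp point.
Start: joints at [-1.403, 0.245, 1.558, -0, 1.339, -0.174], TCP at [0.218, -0.612, 0.303] pointing down, gripper open.
Joint ranges: [-3.13, 3.13], [-1.02, 2.26], [0.13, 2.54], [-0.95, 4.09], [0.21, 2.88], [-2.74, 2.74]. Speed limits (rad/s): [2.57, 2.57, 3.14, 3.14, 3.14, 3.14].

INTERFACE

Orientations are given as a 3x3 rotation matrix whose columns are the frame's x, y, z axes.
In Python, from bench import env gives the robot as it stands.
- The arm moves only by the tool carry_out, never from a script. Its argument "deltas" is one flat list of numbers, 7 for each row, row after row: the turn, a rotation vector about the tool's x, y, z in rad, then the shift along the tool's x, y, z in m, then the closure, from -1 (fully open) to 1 (shut). In form: [wx, wy, wz, x, y, z, jaw, wx, wy, wz, x, y, z, jaw, ...]. A call has 1 to 8 rows; each row shifts and turns the commanded pose from where the row before left it, along the tool's axes as they then stand; what a row does not reach is not made up. A row lasts 1/8 s, in which the tool goes at most 62.5 mm and 10.7 degrees, less where a joint would pass 70% of its speed; a pose out of reach is approached as far as the arm can. A call with a gripper value outside its range is refused whole. The fingers move at their own pace and stop on an object; "squeeze" is the grip in N (left out, the last holds). Time passes only in rows, so rows that do not move let the fingers close. It gives the time, the measured TCP pose, the force and the opening at its end, in the units of the state.
- env.get_state(): the state, without advancing time (a new reading comes with each control period).
- env.read_camera(name): name is "side" or "top"; returns the picture (400x640x3 uint8, red, green, blue); there is no depth.
- env.camera_params(name): a dict with "fov_y" (degrees; the focal length in pixels is half the picture's height over the tangent of half this angle, whatever the lens; pixels are square), "cx", "cy" (the principal point, pixels), "extrinsics" (4x4, takes a point from world to camera coordinates). Camera axes: x right, y up, looking along -z (the intrinsics and any distortion apply to the point x, -y, -z); pixel columns grow to the right and rows downward; lengths in m; the calibration is good to about 2 mm. A picture is of the moment at which its call begins. camera_params takes no time and is no camera call.
- env.close_job(): hands the job in, once; it reports no verdict.
The state is a dict: "clock": time; "joints": joint angles; "dq": joint speeds; "joint_torque": joint torques, N m; "tool_pos": TCP position; "tcp_rot": TCP orientation; "force": force on the tool from outside, world axes, zero at the start; "ft_torque": the same for the moment, N m; "width": finger opening in m.
Only numpy, scipy, OpenCV 4.12 (cv2) and the standard library are available. Lean on these libraries where they do the work, as an engineer would, in place of code of your own. Each camera call takes 0.05 s, during which the arm holds its last target. There are 200 camera calls.

TASK

Close the open filler neck of the aluminium tank for its leak test: first lay the blue blanking disk in the mouth of the neck, rubber side down, so that it sits flat on its seat, and let go of it; then put the brass hex ring over it and screw it down clockwise until it is tight on the disk. Let go, and leave the other things on the bench where they are.

Things in the scene. Friction and masses are not known exactly. Their poses are not given: they have to be found in the camera images.
- tank: Fixed aluminium tank in a cradle: a lying cylinder 210 mm thick and 350 mm long along its y axis, top 240 mm above the bench. Origin: centre of the cradle's underside. Its other fittings are capped already.
- neck: Open filler neck on the tank: steel tube 40 mm across, leaning 30 deg from vertical to the tank's -x side. Origin: centre of its rim; +z along its axis, out of the mouth. It stands 42 mm above a 74 mm wide base flange. The mouth is a round recess 35 mm across, 5 mm deep, ending on a flat seat, a 5 mm ledge round a 25 mm bore. Fixed.
- neck_seat (a point): Centre of the flat seat in the neck's mouth, on the neck's axis 5 mm below the rim: the disk's origin comes here. Axes as the neck's.
- neck_start (a point): Point at rim height, 22.5 mm from the neck's axis and 15 deg counter-clockwise (seen from outside) of its x axis; a lug of the ring goes on here. Outside thread: right-hand, three alike starts at 120 deg, lead 30 mm a turn, 50 mm across the crests, 1 to 21 mm below the rim. Red dabs on the base flange mark the three starts.
- neck_home (a point): Point on the neck's axis 20 mm below the rim: the ring's origin comes here when the ring bears on the seated disk. Set on at a start, the ring first rests 4.8 mm short of this; turned clockwise (seen from outside) it sinks 1 mm per 12 deg and is tight after 75 deg in all, at 0.3 to 0.5 N m; it stays so by friction. Thread play: 1.5 mm along the axis, 1.5 mm sideways.
- disk: Blanking disk: blue metal plate with a black rubber underside, 32 mm across and 7 mm thick in all (its lower edge bevelled), with a brass air nipple 12 mm across and 22 mm tall standing at its centre (the grip). Origin: centre of its underside; +z up through the nipple, whose top is at 29 mm. 40 to 65 g. It starts flat on the mat, nipple up. Seated, its top stands 2 mm above the neck's rim.
- ring: Brass hexagon screw ring (union nut), 59 mm across flats, 68 mm across corners, 26 mm tall, inside diameter 53 mm, open below; a 4 mm thick flange at its top leaves a 21 mm hole for the nipple. Origin: centre of its underside; +z up; flats face along +x and every 60 deg on. 130 to 210 g. Starts flat on the mat, flange up.
- ring_lug (a point): Inner tip of one of the ring's three alike thread lugs: on the ring's +x side, 22 mm from its axis, 8 mm above its underside; the others at 120 and 240 deg. Lugs 8 mm wide, 5 mm tall. Red marks on the ring's top face lie over them.
- dust_cap: Bystander: the neck's red plastic dust cap, 48 mm across, 20 mm tall, on the mat. Origin: centre of its underside.
- gasket: Bystander: black rubber gasket ring, 48 mm across, 5 mm thick, on the mat. Origin: centre of its underside.
- wrench: Bystander: steel wrench 180 mm long, 8 mm thick, lying along its x axis on the mat. Origin: middle of its underside.
- screwdriver: Bystander: screwdriver with an orange handle, 200 mm long, lying along its x axis on the bench. Origin: middle, at its underside.
- brush: Bystander: flat brush with a wooden handle, 200 mm long, lying along its x axis on the bench before the tank. Origin: middle, at its underside.
- jar: Bystander: amber jar with a yellow lid, 64 mm across, 70 mm tall. Origin: centre of its underside.
- can: Bystander: small can with a blue band, 60 mm across, 60 mm tall. Origin: centre of its underside.
- mat: Dark green bench mat, 300 mm (x) by 360 mm (y), 4 mm thick, fixed; the disk, ring, dust cap, gasket and wrench lie on it. Origin: centre of its underside.

How it is judged:
On the way:
1. the disk sits flat on its seat in the neck and is let go of, the ring not yet on the neck (distance between disk and neck_seat below 0.003 m and angle between the z axis of disk and the z axis of neck, either way round below 0.1 rad and contact force between disk and the fingers below 0.05 N and distance between ring and neck above 0.06 m), for 0.2 s.
At the end, for the whole second after the job is handed in: The disk lies on its seat within 3 mm and 0.1 rad. The ring is screwed home: its underside at least 19 mm below the rim, its origin within 4.5 mm of its home point, square to the neck within 0.1 rad, pressing on the disk with over 2.5 N by itself. Nothing is held or moving (distance between disk and neck_seat below 0.003 m and angle between the z axis of each of disk, ring and the z axis of neck, either way round below 0.1 rad and z of ring in the frame of neck below -0.019 m and distance between ring and neck_home below 0.0045 m and contact force between ring and disk above 2.5 N and linear speed of ring below 0.01 m/s); the robot touches nothing.
It fails at once if a bystander is moved more than 30 mm (distance of any of dust_cap, gasket, wrench, screwdriver, brush, jar, can from where it was at the start of the episode above 0.03 m).
It also fails if it takes over 72 s, if anything falls off the work surface, if the arm or the gripper's body presses on something with over 40 N, if the wrist force passes 120 N, or if a joint passes its speed limit or range.

## Working session

There is one attempt and no reset: what is moved stays moved. The work goes in short steps, Python scripts to look and compute and a tool call to move; the robot and the scene stay as the last step left them, time stands still between calls to the robot, and variables do not carry over. Pictures are saved under pics/ and viewed, about 8 in all and at most 12, crops included, and the job is handed in when it is done.

Besides the shell and the picture viewer there is one more tool, called as name(argument=value, ...), one argument or row to a line, values as JSON. carry_out: Moves the arm, as the interface text tells. Its arguments: {"type":"object","properties":{"deltas":{"type":"array"},"squeeze":{"type":"number"}},"required":["deltas"]}

```bash
ls; mkdir -p pics; python3 - <<'E'
from bench import env
import cv2,numpy as np
np.set_printoptions(precision=4,suppress=True)
for n in("side","top"):
    p=env.camera_params(n);print(n,p)
    im=env.read_camera(n);cv2.imwrite(f"pics/{n}0.png",im[:,:,::-1])
s=env.get_state();print(s)
E
```

```text
pics
side {'fov_y': 50.49433634755639, 'cx': 319.1400689149454, 'cy': 202.60319899668679, 'extrinsics': array([[-0.9339, -0.357 , -0.0193,  0.5233],
       [ 0.1999, -0.5662,  0.7997, -0.3275],
       [-0.2964,  0.743 ,  0.6001, -0.9911],
       [ 0.    ,  0.    ,  0.    ,  1.    ]])}
top {'fov_y': 56.1904167754943, 'cx': 321.1251150924153, 'cy': 200.23066833567765, 'extrinsics': array([[-0.0035, -1.    , -0.0051, -0.1168],
       [ 0.9902, -0.0042,  0.1395, -0.6406],
       [-0.1395, -0.0046,  0.9902, -1.0879],
       [ 0.    ,  0.    ,  0.    ,  1.    ]])}
{'clock': 0.1, 'joints': array([-1.4031,  0.2457,  1.5589, -0.    ,  1.3387, -0.1741]), 'dq': array([-0.0006, -0.0011, -0.0026,  0.0015,  0.0008,  0.0006]), 'joint_torque': array([  0.0023, -41.6912, -31.5526,   0.0687,   0.0309,  -0.0001]), 'tool_pos': array([ 0.2178, -0.612 ,  0.3017]), 'tcp_rot': array([[-0.0003,  0.3352, -0.9422],
       [ 0.0017, -0.9422, -0.3352],
       [-1.    , -0.0017, -0.0003]]), 'force': array([ 0.4019,  0.4837, -0.7436]), 'ft_torque': array([0.0304, 0.0192, 0.037 ]), 'width': 0.09398981628374826}
```

View pics/top0.png

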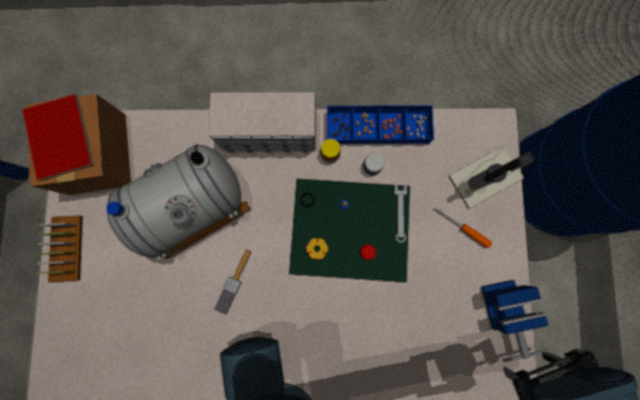

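View pics/side0.png

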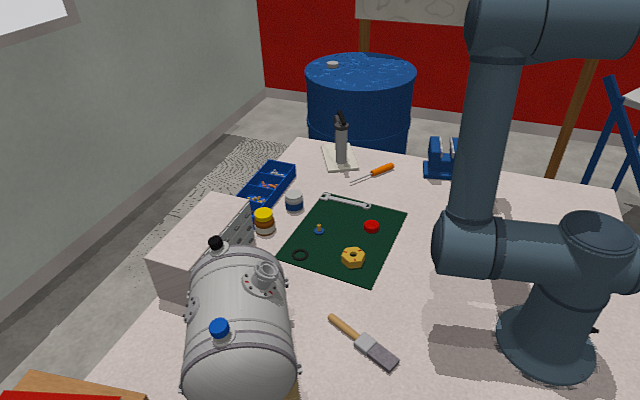

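The top view shows the open neck near (181,211), the ring near (317,248) and the disk near (345,203). In the side view they are at (265,272), (353,257) and (319,229). I'll zoom in on these.

```bash
python3 - <<'E'
import cv2,numpy as np
t=cv2.imread("pics/top0.png");s=cv2.imread("pics/side0.png")
c=lambda im,x,y,w,h,k:cv2.resize(im[y:y+h,x:x+w],None,fx=k,fy=k,interpolation=cv2.INTER_CUBIC)
# each 400x300
a=np.vstack([np.hstack([c(t,150,181,66,50,6),c(s,232,247,66,50,6)]),np.hstack([c(t,295,180,66,80//1,6)[:300],c(s,305,217,66,60,6)[:300]])])
cv2.imwrite("pics/z0.png",np.clip(a.astype(float)*1.5,0,255).astype(np.uint8)); print(a.shape)
E
```

```text
(600, 792, 3)
```

View pics/z0.png

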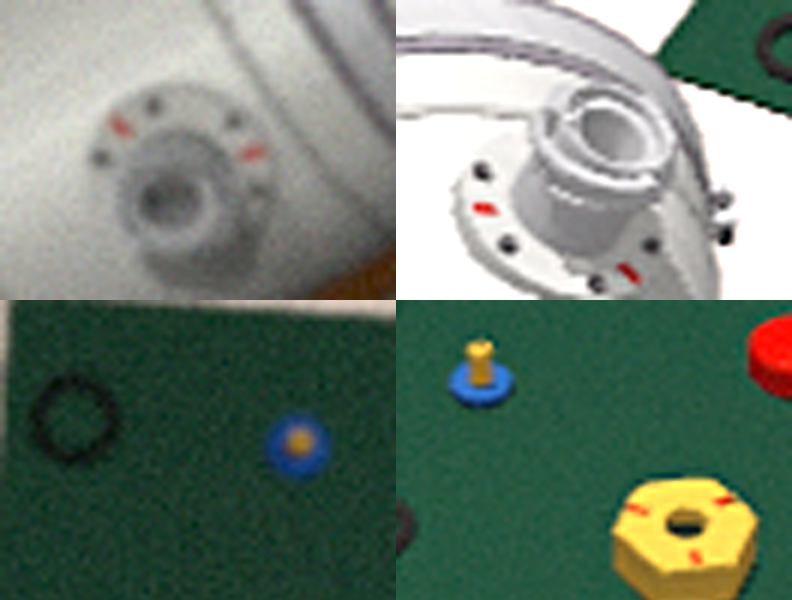

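The top crop shows the neck mouth at about (178.6,214.4) and dabs at (170.2,202.2) and (192.2,206.5). The side crop shows the rim at about (268,269) and dabs at (247,282) and (271,292). I'll measure with masks next, and test for lens distortion using the mat and the tank's silhouette.

```bash
cat > h.py <<'E'
import cv2,numpy as np
np.set_printoptions(precision=4,suppress=True)
from bench import env
P={n:env.camera_params(n) for n in("side","top")}
def ray(n,uv):
    p=P[n];f=200/np.tan(np.radians(p["fov_y"]/2));E=p["extrinsics"];R=E[:3,:3]
    d=R.T@np.array([(uv[0]-p["cx"])/f,-(uv[1]-p["cy"])/f,-1]);return -R.T@E[:3,3],d/np.linalg.norm(d)
def proj(n,X):
    p=P[n];f=200/np.tan(np.radians(p["fov_y"]/2));E=p["extrinsics"];c=E[:3,:3]@X+E[:3,3]
    return np.array([p["cx"]+f*c[0]/-c[2],p["cy"]-f*c[1]/-c[2]])
def onz(n,uv,z):
    o,d=ray(n,uv);return o+d*(z-o[2])/d[2]
def tri(us,ut):
    o1,d1=ray("side",us);o2,d2=ray("top",ut)
    s=np.linalg.lstsq(np.c_[d1,-d2],o2-o1,rcond=None)[0];a,b=o1+s[0]*d1,o2+s[1]*d2
    return (a+b)/2,np.linalg.norm(a-b)
def masks(im):
    h=cv2.cvtColor(im,cv2.COLOR_RGB2HSV).astype(int);H,S,V=h[...,0],h[...,1],h[...,2]
    return dict(green=(H>60)&(H<90)&(S>90)&(V<130),blue=(H>100)&(H<125)&(S>120)&(V>40),
      gold=(H>15)&(H<32)&(S>110)&(V>90),red=((H<8)|(H>172))&(S>90)&(V>90))
def blobs(m,box,amin=3):
    x0,y0,x1,y1=box;k,l,st,c=cv2.connectedComponentsWithStats(m[y0:y1,x0:x1].astype(np.uint8))
    return [(st[i,4],c[i]+[x0,y0]) for i in range(1,k) if st[i,4]>=amin]
E
python3 - <<'E'
from h import *
I={n:cv2.imread(f"pics/{n}0.png")[:,:,::-1].copy() for n in P}
M={n:masks(I[n]) for n in P}
C={}
for n in P:
    m=M[n]["green"].astype(np.uint8);m=cv2.morphologyEx(m,cv2.MORPH_CLOSE,np.ones((15,15)))
    c=max(cv2.findContours(m,0,2)[0],key=cv2.contourArea);q=cv2.approxPolyDP(cv2.convexHull(c),6,True)[:,0]
    W=np.array([onz(n,u,.004) for u in q]);print(n,"mat",q.tolist(),W[:,:2].tolist(),[np.linalg.norm(W[i]-W[i-1]) for i in range(len(W))])
box={"side":(305,210,380,275),"top":(295,185,375,265)}
fl={"side":(230,240,300,300),"top":(150,180,216,232)}
for n in P:
    for k in("blue","gold","red"): print(n,k,[(a,c.round(2).tolist()) for a,c in blobs(M[n][k],box[n])])
    hs=cv2.cvtColor(I[n],cv2.COLOR_RGB2LAB).astype(int); m=hs[...,1]>140
    print(n,"dabs",[(a,c.round(2).tolist()) for a,c in blobs(m,fl[n],2)])
    print(n,"marks",[(a,c.round(2).tolist()) for a,c in blobs(hs[...,1]>(148 if n=="side" else 140),box[n],2)])
a=I["top"][130:270,95:260];cv2.imwrite("pics/z1.png",cv2.resize(a[:,:,::-1],None,fx=4,fy=4,interpolation=cv2.INTER_CUBIC))
E
```

```text
side mat [[406, 213], [370, 289], [275, 256], [322, 195]] [[0.3990661360617432, -0.37207188325445373], [0.4223943850165753, -0.018110098949804754], [0.7153305874799222, -0.04576341069094647], [0.6928925329238851, -0.3748815393534767]] [np.float64(0.2938398299420684), np.float64(0.3547296885621916), np.float64(0.2942385500982149), np.float64(0.32988211365059716)]
top mat [[298, 180], [408, 188], [404, 280], [291, 272]] [[0.7106830152607191, -0.04628150665445725], [0.683535050210019, -0.3922660170512842], [0.40008730519095026, -0.36997213336797274], [0.42510368635624773, -0.02637449340655741]] [np.float64(0.28627232187897644), np.float64(0.3470479699420904), np.float64(0.2843231285106438), np.float64(0.3445071225877077)]
side blue [(np.int32(47), [318.6, 230.81])]
side gold [(np.int32(20), [318.5, 226.55]), (np.int32(377), [352.67, 256.88])]
side red [(np.int32(149), [371.01, 225.25])]
side dabs [(np.int32(8), [246.5, 281.5]), (np.int32(6), [270.5, 292.0])]
side marks [(np.int32(172), [370.92, 225.84]), (np.int32(4), [359.25, 249.75]), (np.int32(4), [345.0, 251.5]), (np.int32(4), [354.5, 259.5])]
top blue [(np.int32(68), [343.94, 204.44])]
top gold [(np.int32(6), [344.5, 203.0]), (np.int32(319), [316.72, 248.28])]
top red [(np.int32(165), [367.92, 251.77])]
top dabs [(np.int32(4), [169.5, 201.5]), (np.int32(5), [191.8, 206.4])]
top marks [(np.int32(8), [317.0, 240.25]), (np.int32(203), [367.45, 251.78]), (np.int32(9), [309.67, 251.89]), (np.int32(9), [323.56, 252.33])]
```

View pics/z1.png

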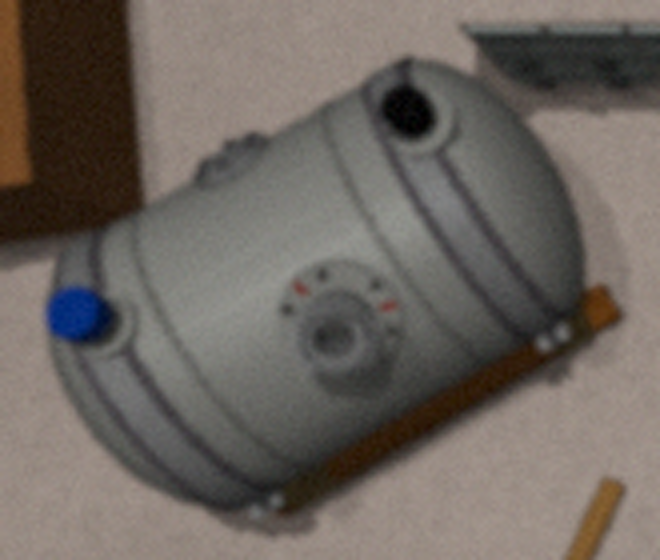

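The top zoom shows the upper silhouette of the tank running (100,230)→(380,85) and the outer edge of the plank running (290,512)→(612,318). The mouth is at (333,338). I'll average a few frames to get sub-pixel measurements.

```bash
python3 - <<'E'
from h import *
A={n:np.mean([env.read_camera(n).astype(float) for _ in range(8)],0) for n in P}
np.savez("avg.npz",**A)
# mat edges: subpixel: green-ness boundary along normals
for n,Q in dict(side=[[406,213],[370,289],[275,256],[322,195]],top=[[297.5,179.5],[410,187],[406,281],[291,273]]).items():
    g=cv2.GaussianBlur(A[n].sum(2).astype(np.float32),(0,0),.7);Q=np.array(Q,float);L=[]
    cen=Q.mean(0)
    for i in range(4):
        a,b=Q[i],Q[(i+1)%4];t=(b-a)/np.linalg.norm(b-a);nn=np.array([t[1],-t[0]])
        if nn@(cen-a)>0: nn=-nn
        pts=[]
        for s in np.linspace(.12,.88,40):
            c=a+(b-a)*s;r=np.arange(-6,6.1,.25);xy=c+np.outer(r,nn)
            v=cv2.remap(g,xy[:,:1].astype(np.float32),xy[:,1:].astype(np.float32),1)[:,0]
            d=np.diff(v);k=np.argmax(d)
            if d[k]>15:w=np.clip(d[max(0,k-6):k+7],0,None);pts.append(c+nn*(np.sum(w*(r[max(0,k-6):k+7][:len(w)]+.125))/w.sum()))
        pts=np.array(pts,np.float32);vx,vy,x,y=cv2.fitLine(pts,cv2.DIST_HUBER,0,.01,.01)[:,0]
        res=(pts-[x,y])@[-vy,vx];L.append(np.cross([vx,vy,0],[0,0,1]).tolist()[:2]+[-(np.cross([vx,vy,0],[0,0,1])[:2]@[x,y])]);print(n,i,len(pts),"rms",res.std().round(2),"bow",np.polyfit((pts-[x,y])@[vx,vy],res,2)[0]*len(pts))
    C=[np.cross(L[i],L[i-1]) for i in range(4)];C=np.array([c[:2]/c[2] for c in C])
    W=np.array([onz(n,u,.004) for u in C]);print(C,"\n",W,[np.linalg.norm(W[i]-W[i-1]).round(4) for i in range(4)])
c=lambda im,x,y,w,h,k:cv2.resize(im[y:y+h,x:x+w],None,fx=k,fy=k,interpolation=cv2.INTER_CUBIC)
z=np.hstack([c(A["top"],158,192,40,45,10),c(A["side"],246,252,40,45,10)])
cv2.imwrite("pics/z2.png",np.clip(z[:,:,::-1]*1.2,0,255).astype(np.uint8))
# tank direction from horizontal edges in top
for a,b in (((100,230),(380,85)),((290,512),(612,318))):
    d=[ray("top",np.array(q)/4+[95-.375,130-.375])[1] for q in (a,b)]
    m=np.cross(*d);v=np.cross(m,[0,0,1]);v/=np.linalg.norm(v);print("tank axis",v,np.degrees(np.arctan2(v[1],v[0])))
E
```

```text
side 0 40 rms 0.13 bow -0.0021517272415778406
side 1 40 rms 0.07 bow -0.0010026546138611535
side 2 40 rms 0.06 bow 0.0004809849664727773
side 3 40 rms 1.46 bow -0.0529749100218135
[[407.6321 212.6516]
 [370.4884 290.1943]
 [272.5045 258.0644]
 [324.2543 191.3018]] 
 [[ 0.3944 -0.3757  0.004 ]
 [ 0.4201 -0.0145  0.004 ]
 [ 0.7184 -0.0356  0.004 ]
 [ 0.6932 -0.3983  0.004 ]] [np.float64(0.2996), np.float64(0.362), np.float64(0.2991), np.float64(0.3636)]
top 0 39 rms 0.13 bow 0.002403840973556986
top 1 40 rms 0.23 bow -0.00885306247251989
top 2 40 rms 0.19 bow 0.0016754698783272124
top 3 40 rms 0.19 bow -0.007612525562085358
[[296.1061 178.0804]
 [409.6052 185.4941]
 [406.1653 282.0455]
 [288.4262 273.8059]] 
 [[ 0.7169 -0.0403  0.004 ]
 [ 0.6915 -0.3976  0.004 ]
 [ 0.394  -0.3763  0.004 ]
 [ 0.4197 -0.0186  0.004 ]] [np.float64(0.298), np.float64(0.3582), np.float64(0.2983), np.float64(0.3587)]
tank axis [-0.4753  0.8798  0.    ] 118.37669326146688
tank axis [-0.5211  0.8535  0.    ] 121.40797565324664
```

View pics/z2.png

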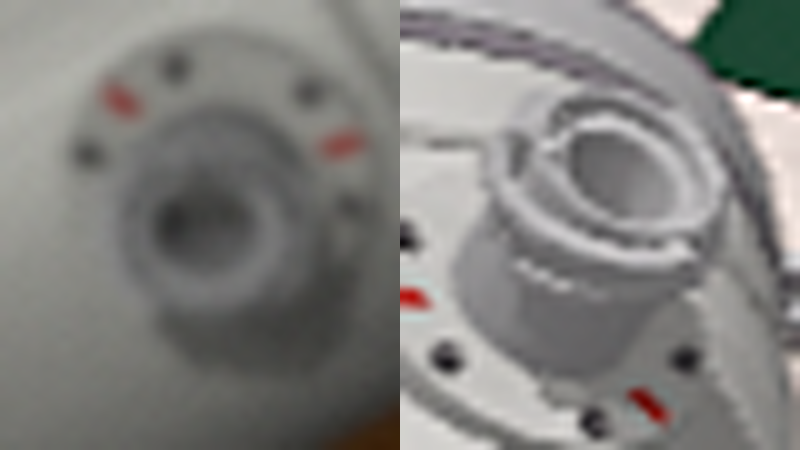

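In the zoom the top-view dabs are at (120,101) and (343,144), and the side-view dabs are at (412,298) and (649,404). The three dabs lie in the flange plane, so they give me the centre and the phase.

```bash
cat > m.py <<'E'
from h import *
A=dict(np.load("avg.npz"))
def wc(n,box):
    x0,y0,x1,y1=box;a=A[n][y0:y1,x0:x1];w=a[...,0]-(a[...,1]+a[...,2])/2;w=np.clip(w-np.median(w)-.3*(w.max()-np.median(w)),0,None)
    yy,xx=np.mgrid[y0:y1,x0:x1];return np.array([(w*xx).sum(),(w*yy).sum()])/w.sum()
t1=wc("top",(165,197,175,207));t2=wc("top",(186,202,197,211));s1=wc("side",(242,277,253,286));s3=wc("side",(266,287,276,297))
def neck(yaw_deg,t1=t1,t2=t2,s1=s1,s3=s3):
    y=np.radians(yaw_deg);ty=np.array([np.cos(y),np.sin(y),0]);tx=np.cross(ty,[0,0,1.])
    n=-np.sin(np.pi/6)*tx+np.cos(np.pi/6)*np.array([0,0,1.])
    D1,e=tri(s1,t1)
    def pl(c,u):o,d=ray(c,u);return o+d*(n@(D1-o))/(n@d)
    return tx,ty,n,D1,e,pl("top",t2),pl("side",s3)
E
python3 - <<'E'
from m import *
print(t1,t2,s1,s3)
for yaw in (118,119.5,121,-60):
    tx,ty,n,a,e,b,c=neck(yaw);
    L=[np.linalg.norm(p-q) for p,q in((a,b),(b,c),(c,a))]
    cen=(a+b+c)/3; print(yaw,n,"gap",e,"D1",a,"sides",np.array(L),"cen",cen,"rim",cen+.042*n)
    nx=np.cross(ty,n)  # x of neck if aligned with tank tilt
    print("  ang",[np.degrees(np.arctan2((p-cen)@np.cross(n,nx),(p-cen)@nx)).round(1) for p in(a,b,c)],"r",[np.linalg.norm(p-cen).round(4) for p in (a,b,c)])
    if yaw==119.5 : print(proj("top",cen+.042*n),proj("side",cen+.042*n))
# disk & ring
for n in P:
    m=masks(A[n].astype(np.uint8));x0,y0,x1,y1=(305,215,335,240) if n=="side" else (335,192,355,215)
    a=A[n][y0:y1,x0:x1];yy,xx=np.mgrid[y0:y1,x0:x1]
    mm=(m["blue"]|m["gold"])[y0:y1,x0:x1]; blue=m["blue"][y0:y1,x0:x1]
    print(n,"disk bbox",xx[blue].min(),xx[blue].max(),yy[blue].min(),yy[blue].max(),"c",xx[blue].mean(),yy[blue].mean(),"gold",[(k,c) for k,c in blobs(m["gold"],(x0,y0,x1,y1))])
    x=np.array([xx[blue].mean(),yy[blue].mean()]);print(onz(n,x,.011))
    bx=(330,238,378,275) if n=="side" else (300,230,335,265)
    print("ring",blobs(m["gold"],bx,50),"marks")
    for B in ([(354,245,364,254),(340,247,350,256),(350,255,359,265)] if n=="side" else [(312,236,322,245),(305,247,314,257),(319,248,328,257)]):
        u=wc(n,B);print("  ",u,onz(n,u,.030))
E
```

```text
[169.6409 201.7516] [191.7382 206.062 ] [246.1961 281.2593] [270.4957 292.1086]
118 [-0.4415 -0.2347  0.866 ] gap 0.0011104469732499567 D1 [0.6102 0.2567 0.2452] sides [0.0534 0.0529 0.0527] cen [0.5922 0.2366 0.2306] rim [0.5736 0.2267 0.267 ]
  ang [np.float64(17.6), np.float64(-103.1), np.float64(137.0)] r [np.float64(0.0306), np.float64(0.0308), np.float64(0.0304)]
119.5 [-0.4352 -0.2462  0.866 ] gap 0.0011104469732499567 D1 [0.6102 0.2567 0.2452] sides [0.0534 0.0529 0.0526] cen [0.5922 0.2367 0.2305] rim [0.5739 0.2264 0.2669]
  ang [np.float64(16.1), np.float64(-104.7), np.float64(135.4)] r [np.float64(0.0306), np.float64(0.0308), np.float64(0.0303)]
[177.6353 215.1481] [268.9042 267.5687]
121 [-0.4286 -0.2575  0.866 ] gap 0.0011104469732499567 D1 [0.6102 0.2567 0.2452] sides [0.0534 0.0529 0.0526] cen [0.5922 0.2368 0.2304] rim [0.5742 0.226  0.2668]
  ang [np.float64(14.6), np.float64(-106.2), np.float64(133.9)] r [np.float64(0.0306), np.float64(0.0308), np.float64(0.0303)]
-60 [0.433 0.25  0.866] gap 0.0011104469732499567 D1 [0.6102 0.2567 0.2452] sides [0.0717 0.1084 0.079
[... 175 characters left out ...]
.0587)]
side disk bbox 314 323 227 234 c 318.59183673469386 230.9387755102041 gold [(np.int32(20), array([318.5 , 226.55]))]
[ 0.6327 -0.1851  0.011 ]
ring [(np.int32(375), array([352.6373, 256.8507]))] marks
   [358.8469 250.0045] [ 0.4863 -0.1255  0.03  ]
   [344.6716 251.2909] [ 0.5227 -0.1068  0.03  ]
   [354.4645 259.4993] [ 0.4868 -0.0846  0.03  ]
top disk bbox 339 349 199 209 c 343.95588235294116 204.39705882352942 gold [(np.int32(6), array([344.5, 203. ]))]
[ 0.6315 -0.19    0.011 ]
ring [(np.int32(316), array([316.7057, 248.2468]))] marks
   [316.2293 241.756 ] [ 0.5158 -0.104   0.03  ]
   [310.7531 251.0392] [ 0.4881 -0.0875  0.03  ]
   [322.4015 251.7875] [ 0.4858 -0.1225  0.03  ]
```

The dabs form a clean 53 mm triangle with a 1 mm ray gap. That puts the rim at about (0.574, 0.226, 0.267), the axis along (−.433, −.25, .866), and the starts at 15/135/255° as specified. The disk is near (0.632, −0.1875) and the ring near (0.4975, −0.105), with its phase about −1.5°. I'll move toward the disk.

carry_out(
  deltas=[0, 0, 0, 0, -0.026, -0.053, -1, 0, 0, 0, 0, -0.026, -0.053, -1, 0, 0, 0, 0, -0.026, -0.053, -1, 0, 0, 0, 0, -0.026, -0.053, -1, 0, 0, 0, 0, -0.026, -0.053, -1, 0, 0, 0, 0, -0.026, -0.053, -1, 0, 0, 0, 0, -0.026, -0.053, -1, 0, 0, 0, 0, -0.026, -0.053, -1],
  squeeze=20,
)

```text
clock: 1.9
tool_pos: [0.5488, -0.2728, 0.3029]
tcp_rot: [[0.0, 0.335, -0.942], [-0.0, -0.942, -0.335], [-1.0, 0.001, -0.0]]
force: [0.3, -0.2, -0.1]
width: 0.0942
```

carry_out(
  deltas=[0, 0, 0, 0.02, -0.0175, -0.0357, -1, 0, 0, 0, 0.04, -0.0175, -0.0357, -1, 0, 0, 0, 0.05, -0.0175, -0.0356, -1, 0, 0, 0, 0.04, 0, 0, -1, 0, 0, 0, 0, 0, 0, -1],
)

```text
clock: 2.52
tool_pos: [0.6284, -0.1882, 0.1497]
tcp_rot: [[-0.007, 0.336, -0.942], [0.004, -0.942, -0.336], [-1.0, -0.006, 0.006]]
force: [0.1, -0.1, -0.3]
width: 0.0943
```

```bash
python3 - <<'E'
from h import *
s=env.get_state();print(s["tool_pos"],s["joints"])
T=s["tool_pos"];R=s["tcp_rot"];g=T+R@[.097,0,0]
o=[]
for n in P:
    im=env.read_camera(n)
    u=[proj(n,g+R@[0,q*.047,0]) for q in(-1,0,1)]+[proj(n,np.array([.632,-.1875,.033]))];print(n,u)
    c=np.array(u[1]).astype(int)+[0,5];k=im[c[1]-30:c[1]+30,c[0]-40:c[0]+40]
    k=cv2.resize(k,None,fx=5,fy=5,interpolation=cv2.INTER_CUBIC)
    for q in u: cv2.circle(k,tuple(int(5*(v+.5)) for v in (q-(c-[40,30]))),2,(255,0,255),-1)
    o.append(k)
cv2.imwrite("pics/a1.png",np.clip(1.4*np.hstack(o)[:,:,::-1],0,255).astype(np.uint8))
E
```

```text
[ 0.6284 -0.1882  0.1497] [-0.4635  0.429   1.6246 -0.0001  1.0959  0.7648]
side [array([319.843 , 230.3327]), array([320.1753, 220.2764]), array([320.4886, 210.7937]), array([318.9274, 225.0423])]
top [array([329.2865, 209.1602]), array([344.0282, 203.8768]), array([358.7104, 198.6147]), array([343.5296, 203.3125])]
```

View pics/a1.png

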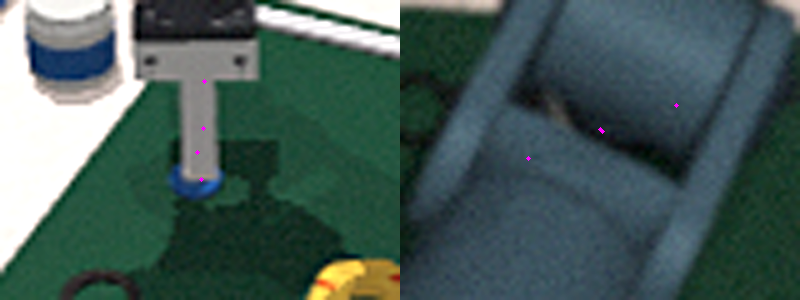

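The side view shows the near finger centred at about x=200 in the crop and the disk at about 195. The tool should therefore go about 2–3 mm further in +x, which agrees with the target. I'll check how it settles, then descend and close.

carry_out(
  deltas=[0, 0, 0, 0.015, 0, 0, -1, 0, 0, 0, 0.01, 0, 0, -1, 0, 0, 0, 0, 0, 0, -1],
)

```text
clock: 3.0
tool_pos: [0.6296, -0.1895, 0.1278]
tcp_rot: [[-0.002, 0.335, -0.942], [0.001, -0.942, -0.335], [-1.0, -0.001, 0.001]]
force: [-0.1, -0.5, -0.2]
width: 0.0938
```

carry_out(
  deltas=[0, 0, 0, 0.008, -0.001, -0.0025, -1, 0, 0, 0, 0.0065, 0, 0, -1, 0, 0, 0, 0, 0, 0, -1, 0, 0, 0, 0, 0, 0, 1, 0, 0, 0, 0, 0, 0, 1, 0, 0, 0, 0, 0, 0, 1, 0, 0, 0, 0, 0, 0, 1, 0, 0, 0, 0, 0, 0, 1],
  squeeze=25,
)

```text
clock: 4.0
tool_pos: [0.6323, -0.1878, 0.1143]
tcp_rot: [[0.0, 0.335, -0.942], [-0.0, -0.942, -0.335], [-1.0, 0.0, -0.0]]
force: [-0.4, 0.5, 0.1]
width: 0.0475
```

carry_out(
  deltas=[0, 0, 0, 0.003, 0, 0, 1, 0, 0, 0, 0, 0, 0, 1, 0, 0, 0, 0, 0, 0, 1, 0, 0, 0, 0, 0, 0, 1, 0, 0, 0, 0, 0, 0, 1, 0, 0, 0, 0, 0, 0, 1],
  squeeze=25,
)

```text
clock: 4.75
tool_pos: [0.6323, -0.1878, 0.1112]
tcp_rot: [[0.0, 0.335, -0.942], [-0.0, -0.942, -0.335], [-1.0, 0.0, -0.0]]
force: [0.1, -1.0, -0.9]
width: 0.0112
```

The disk is gripped, at a width of about 11–12 mm. I'll lift it and travel to the hover above the neck.

carry_out(
  deltas=[0, 0, 0, -0.055, 0, 0, 1, 0, 0, 0, -0.055, 0, 0, 1, 0, 0, 0, -0.055, 0, 0, 1, 0, 0, 0, -0.055, 0, 0, 1, 0, 0, 0, -0.055, 0, 0, 1, -0.1815, 0, 0, 0, 0, 0, 1, 0, 0, 0, 0, -0.055, -0.012, 1, 0, 0, 0, 0, -0.055, -0.012, 1],
)

```text
clock: 5.75
tool_pos: [0.5975, -0.0797, 0.3859]
tcp_rot: [[-0.0, 0.498, -0.867], [0.0, -0.867, -0.498], [-1.0, -0.001, 0.0]]
force: [0.3, 0.4, -1.1]
width: 0.0114
```

carry_out(
  deltas=[0, 0, 0, 0, -0.055, -0.012, 1, 0, 0, 0, 0, -0.055, -0.012, 1, 0, 0, 0, 0, -0.055, -0.012, 1, 0, 0, 0, 0, -0.055, -0.012, 1, 0, 0.1745, 0, 0, 0, 0, 1, 0, 0.1745, 0, 0, 0, 0, 1, 0, 0.1745, 0, 0, 0, 0, 1, 0, 0, 0, 0, 0, 0, 1],
)

```text
clock: 6.75
tool_pos: [0.5284, 0.1336, 0.3851]
tcp_rot: [[0.431, 0.499, -0.752], [0.249, -0.867, -0.433], [-0.868, -0.001, -0.497]]
force: [0.3, -0.5, -1.2]
width: 0.0115
```

```bash
cat > g.py <<'E'
from h import *
n=np.array([-.433,-.25,.866]);RIM=np.array([.574,.2262,.2668])
RT=np.c_[-n,[.5,-.866,0],[-.75,-.433,-.5]]
from scipy.spatial.transform import Rotation as Ro
def go(goal,Rg=RT):
    s=env.get_state();R=s["tcp_rot"];d=R.T@(goal-s["tool_pos"])
    print("tcp",s["tool_pos"],"j",s["joints"],"clock",s["clock"],"w",s["width"])
    print("rotvec",Ro.from_matrix(R.T@Rg).as_rotvec(),"shift(cur axes)",d)
E
python3 - <<'E'
from g import *
go(RIM+.1422*n)
E
```

```text
tcp [0.5284 0.1336 0.3851] j [-0.0548 -0.2714  1.9629  0.3236  1.0267  0.8849] clock 6.75 w 0.011522045752054405
rotvec [-0.0015  0.0032  0.0002] shift(cur axes) [ 0.0031 -0.0574 -0.0151]
```

carry_out(
  deltas=[0, 0, 0, 0.0015, -0.0285, -0.0075, 1, 0, 0.003, 0, 0.0015, -0.029, -0.0075, 1, 0, 0, 0, 0, 0, 0, 1, 0, 0, 0, 0, 0, 0, 1],
)

```text
clock: 7.25
tool_pos: [0.5139, 0.1908, 0.3911]
tcp_rot: [[0.434, 0.5, -0.749], [0.25, -0.866, -0.433], [-0.865, 0.0, -0.501]]
force: [1.2, 0.3, -0.3]
width: 0.0113
```

```bash
python3 - <<'E'
from g import *
go(RIM+.1422*n)
s=env.get_state();T,R=s["tool_pos"],s["tcp_rot"]
o=[]
for c in P:
    im=np.mean([env.read_camera(c).astype(float) for _ in range(3)],0)
    np.save(f"hov_{c}.npy",im)
    pts=[T+R@[.1072,0,0],T+R@[.1002,0,0],RIM];u=[proj(c,q) for q in pts];print(c,u)
    m=np.array(u).mean(0).astype(int);k=np.clip(im*1.2,0,255).astype(np.uint8)[m[1]-40:m[1]+40,m[0]-40:m[0]+40]
    k=cv2.resize(k,None,fx=5,fy=5,interpolation=cv2.INTER_CUBIC)
    th=np.linspace(0,2*np.pi,24,endpoint=False);e1,e2=R[:,1],R[:,2]
    for (q,r,col) in ((pts[1],.016,(255,0,255)),(RIM-.001*n,.025,(0,255,255))):
        for t in th:
            v=proj(c,q+r*(np.cos(t)*e1+np.sin(t)*e2));cv2.circle(k,tuple(int(5*(w+.5)) for w in (v-(m-40))),1,col,-1)
    o.append(k)
cv2.imwrite("pics/a2.png",np.hstack(o)[:,:,::-1])
E
```

```text
tcp [0.5139 0.1908 0.3911] j [ 0.0738 -0.2752  1.9558  0.2622  0.9959  1.0301] clock 7.25 w 0.011268945219356797
rotvec [ 0.0001 -0.0014 -0.0004] shift(cur axes) [ 0.0003 -0.0006  0.0018]
side [array([275.707 , 254.6217]), array([277.2798, 252.1022]), array([268.9036, 267.528 ])]
top [array([175.8961, 219.5196]), array([175.5666, 220.5972]), array([177.7221, 215.1121])]
```

View pics/a2.png

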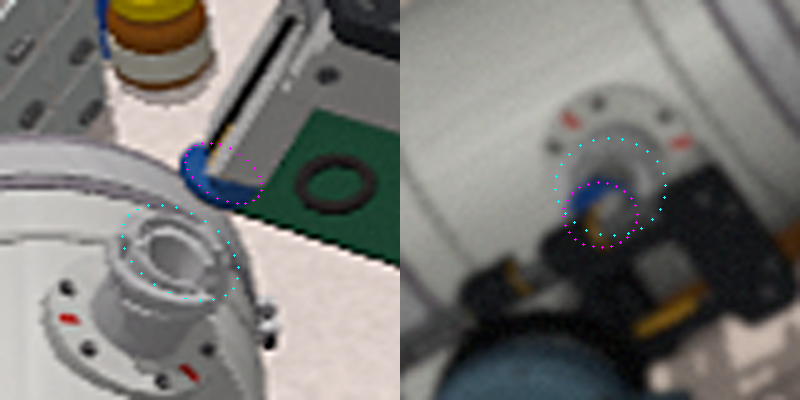

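In the side view the held disk sits about 1 px left of its prediction, and in the top view it agrees. I need the rim circles rather than the helical thread, so I'll overlay those circles on the averaged views.

```bash
python3 - <<'E'
from g import *
A=dict(np.load("avg.npz"));o=[]
e1,e2=RT[:,1],RT[:,2];th=np.linspace(0,2*np.pi,20,endpoint=False)
def ov(im,c,m,h,k,circ):
    z=cv2.resize(np.clip(im*1.25,0,255).astype(np.uint8)[m[1]-h:m[1]+h,m[0]-h:m[0]+h],None,fx=k,fy=k,interpolation=cv2.INTER_CUBIC)
    for q,r,col in circ:
        for t in th:
            v=proj(c,q+r*(np.cos(t)*e1+np.sin(t)*e2));z[tuple(int(np.clip(k*(w+.5),0,2*h*k-1)) for w in (v-(np.array(m)-h))[::-1])]=col
            x,y=[int(k*(w+.5)) for w in (v-(np.array(m)-h))];cv2.circle(z,(x,y),1,col,-1)
    return z
C=[(RIM,.02,(255,0,255)),(RIM,.0175,(0,255,255)),(RIM-.005*n,.0125,(255,255,0))]
s=env.get_state();T,R=s["tool_pos"],s["tcp_rot"]
D=[(T+R@[.1002,0,0],.016,(255,0,255)),(T+R@[.0782,0,0],.006,(0,255,255))]
H={c:np.load(f"hov_{c}.npy") for c in P}
a=np.hstack([ov(A["side"],"side",(267,269),14,14,C),ov(A["top"],"top",(178,214),14,14,C)])
b=np.hstack([ov(H["side"],"side",(277,252),14,14,D),ov(H["top"],"top",(175,221),14,14,D)])
z=np.vstack([a,b]);z=cv2.resize(z,(600,600)) ;cv2.imwrite("pics/a3.png",z[:,:,::-1])
E
```

```text
(no output)
```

View pics/a3.png

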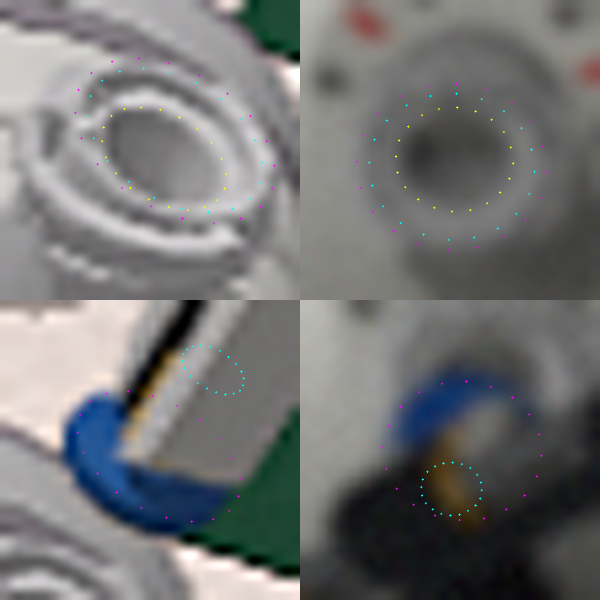

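The rim and bore predictions fit both views to within about half a pixel, and the held disk fits to about 1–2 mm. I'll descend toward the seat and watch the force.

carry_out(
  deltas=[0, 0, 0, 0.01, -0.0006, 0.0018, 1, 0, 0, 0, 0.01, 0, 0, 1, 0, 0, 0, 0.01, 0, 0, 1, 0, 0, 0, 0.002, 0, 0, 1, 0, 0, 0, 0, 0, 0, 1],
)

```text
clock: 8.18
tool_pos: [0.5259, 0.1989, 0.3623]
tcp_rot: [[0.435, 0.5, -0.749], [0.251, -0.866, -0.432], [-0.865, -0.0, -0.502]]
force: [-0.6, 0.3, -0.8]
width: 0.011
```

```bash
python3 - <<'E'
from g import *
go(RIM+.1022*n);s=env.get_state();print(s["tcp_rot"].T@s["force"],s["tcp_rot"].T@s["ft_torque"])
E
```

```text
tcp [0.5259 0.1989 0.3623] j [ 0.0893 -0.2178  1.9613  0.2667  0.9305  1.0277] clock 8.175 w 0.011041396868990121
rotvec [-0.0002 -0.0025  0.0001] shift(cur axes) [ 0.0082  0.0004 -0.0001]
[ 0.4836 -0.5735  0.76  ] [-0.0202 -0.2682  0.0398]
```

carry_out(
  deltas=[0, 0, 0, 0.002, 0, 0, 1, 0, 0, 0, 0.002, 0, 0, 1, 0, 0, 0, 0.001, 0, 0, 1, 0, 0, 0, 0, 0, 0, 1],
)

```text
clock: 8.68
tool_pos: [0.528, 0.2001, 0.3581]
tcp_rot: [[0.435, 0.5, -0.749], [0.251, -0.866, -0.432], [-0.865, -0.0, -0.502]]
force: [-0.3, 0.7, 0.1]
width: 0.0118
```

```bash
python3 - <<'E'
from g import *
go(RIM+.1022*n);s=env.get_state();print(s["tcp_rot"].T@s["force"],s["tcp_rot"].T@s["ft_torque"])
E
```

```text
tcp [0.528  0.2001 0.3581] j [ 0.0914 -0.2083  1.961   0.2674  0.9208  1.0273] clock 8.675 w 0.011765580284683443
rotvec [-0.0003 -0.0028 -0.0001] shift(cur axes) [ 0.0033  0.0004 -0.0001]
[-0.0511 -0.7341 -0.0802] [-0.0362 -0.2675  0.0683]
```

carry_out(
  deltas=[0, 0, 0, 0.001, 0, 0, 1, 0, 0, 0, 0.001, 0, 0, 1, 0, 0, 0, 0.001, 0, 0, 1, 0, 0, 0, 0, 0, 0, 1],
)

```text
clock: 9.18
tool_pos: [0.5293, 0.2009, 0.3554]
tcp_rot: [[0.435, 0.5, -0.749], [0.251, -0.866, -0.432], [-0.865, -0.0, -0.502]]
force: [-0.0, -0.4, -0.5]
width: 0.0111
```

```bash
python3 - <<'E'
from g import *
go(RIM+.1022*n);s=env.get_state();print(s["tcp_rot"].T@s["force"],s["tcp_rot"].T@s["ft_torque"])
E
```

```text
tcp [0.5293 0.2009 0.3554] j [ 0.0928 -0.2021  1.9606  0.2678  0.915   1.027 ] clock 9.175 w 0.01109349174341578
rotvec [-0.0002 -0.0026 -0.    ] shift(cur axes) [ 0.0003  0.0004 -0.0002]
[0.3285 0.3167 0.4537] [-0.0049 -0.2847  0.0325]
```

Nothing has touched yet and the tool is at the nominal seat depth. I'll continue in 1 mm steps.

carry_out(
  deltas=[0, 0, 0, 0.001, 0, 0, 1, 0, 0, 0, 0.001, 0, 0, 1, 0, 0, 0, 0, 0, 0, 1],
)

```text
clock: 9.55
tool_pos: [0.53, 0.2011, 0.355]
tcp_rot: [[0.435, 0.5, -0.749], [0.251, -0.866, -0.433], [-0.865, 0.001, -0.502]]
force: [-7.8, -4.7, 6.1]
width: 0.0111
```

```bash
python3 - <<'E'
from g import *
go(RIM+.1022*n);s=env.get_state();print(s["tcp_rot"].T@s["force"],s["tcp_rot"].T@s["ft_torque"])
E
```

```text
tcp [0.53   0.2011 0.355 ] j [ 0.0935 -0.1996  1.9593  0.267   0.9139  1.0269] clock 9.55 w 0.011104288606223254
rotvec [ 0.0007 -0.0022 -0.0004] shift(cur axes) [-0.0005  0.0003  0.0002]
[-9.8589  0.1575  4.7735] [-0.0875 -1.086  -0.0606]
```

carry_out(
  deltas=[0, 0, 0, 0, 0, 0.0008, 1, 0, 0, 0, 0.0005, 0, 0.0004, 1, 0, 0, 0, 0, 0, 0, 1],
)

```text
clock: 9.93
tool_pos: [0.5298, 0.201, 0.3548]
tcp_rot: [[0.437, 0.5, -0.748], [0.252, -0.866, -0.432], [-0.864, 0.001, -0.504]]
force: [-5.5, -2.2, 6.8]
width: 0.0116
```

```bash
python3 - <<'E'
from g import *
go(RIM+.1022*n);s=env.get_state();print(s["tcp_rot"].T@s["force"],s["tcp_rot"].T@s["ft_torque"])
T,R=s["tool_pos"],s["tcp_rot"];o=[];e1,e2=RT[:,1],RT[:,2];th=np.linspace(0,2*np.pi,20,endpoint=False)
for c in P:
    im=np.mean([env.read_camera(c).astype(float) for _ in range(3)],0)
    m=proj(c,RIM).astype(int)-[0,4];h=18;k=16
    z=cv2.resize(np.clip(im*1.3,0,255).astype(np.uint8)[m[1]-h:m[1]+h,m[0]-h:m[0]+h],None,fx=k,fy=k,interpolation=cv2.INTER_CUBIC)[:,:400] if 0 else cv2.resize(np.clip(im*1.3,0,255).astype(np.uint8)[m[1]-h:m[1]+h,m[0]-h:m[0]+h],(400,400),interpolation=cv2.INTER_CUBIC)
    o.append(z)
cv2.imwrite("pics/a4.png",np.hstack(o)[:,:,::-1])
E
```

```text
tcp [0.5298 0.201  0.3548] j [ 0.093  -0.2011  1.9613  0.2688  0.9111  1.0254] clock 9.925 w 0.01157677334232602
rotvec [ 0.0005 -0.0049 -0.0007] shift(cur axes) [-0.0005  0.0003 -0.0001]
[-8.839  -0.8704  1.6185] [-0.0368 -0.6679 -0.2313]
```

View pics/a4.png

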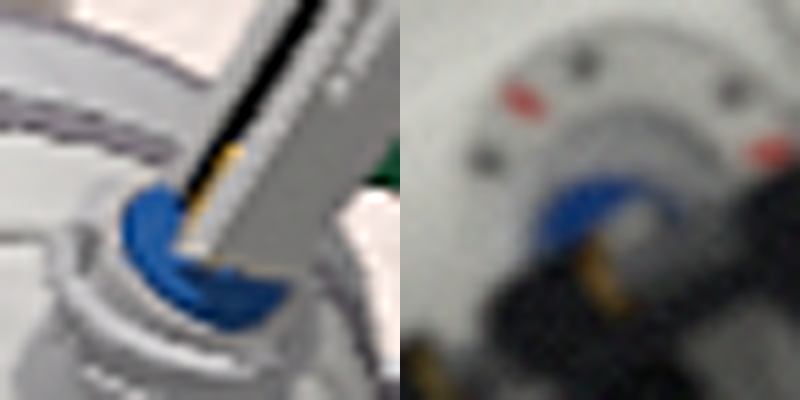

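The side view shows the disk inside the mouth with about 2 mm of its edge proud, and axial contact is at the nominal depth. I'll open and back off.

carry_out(
  deltas=[0, 0, 0, -0.0005, 0, 0, -0.7, 0, 0, 0, 0, 0, 0, -0.7, 0, 0, 0, 0, 0, 0, -0.7, 0, 0, 0, 0, 0, 0, -0.7, 0, 0, 0, -0.01, 0, 0, -1, 0, 0, 0, -0.03, 0, 0, -1, 0, 0, 0, -0.05, 0, 0, -1, 0, 0, 0, -0.02, 0, 0, -1],
)

```text
clock: 11.22
tool_pos: [0.4809, 0.1728, 0.4525]
tcp_rot: [[0.44, 0.499, -0.746], [0.251, -0.866, -0.432], [-0.862, 0.003, -0.507]]
force: [1.0, -0.9, -0.1]
width: 0.088
```

```bash
python3 - <<'E'
from g import *
go(np.array([.4975,-.105,.2]),np.c_[[0,0,-1],[np.cos(np.radians(-61.5)),np.sin(np.radians(-61.5)),0],[np.sin(np.radians(-61.5)),-np.cos(np.radians(-61.5)),0]])
e1,e2=RT[:,1],RT[:,2];th=np.linspace(0,2*np.pi,20,endpoint=False);o=[]
for c in P:
    im=np.mean([env.read_camera(c).astype(float) for _ in range(3)],0)
    m=proj(c,RIM+.01*n).astype(int);h=16;k=25
    z=cv2.resize(np.clip(im*1.3,0,255).astype(np.uint8)[m[1]-h:m[1]+h,m[0]-h:m[0]+h],(400,400),interpolation=cv2.INTER_CUBIC)
    for q,r,col in((RIM+.002*n,.016,(255,0,255)),(RIM+.024*n,.006,(0,255,255))):
        for t in th:
            v=(proj(c,q+r*(np.cos(t)*e1+np.sin(t)*e2))-m+h+.5)*400/(2*h);cv2.circle(z,tuple(v.astype(int)),1,col,-1)
    o.append(z)
cv2.imwrite("pics/a5.png",np.hstack(o)[:,:,::-1])
E
```

```text
tcp [0.4809 0.1728 0.4525] j [ 0.0355 -0.4063  1.9469  0.2628  1.1343  1.0278] clock 11.225 w 0.08803299926820285
rotvec [ 0.0257 -0.5316  0.0042] shift(cur axes) [0.1552 0.2483 0.2355]
```

View pics/a5.png

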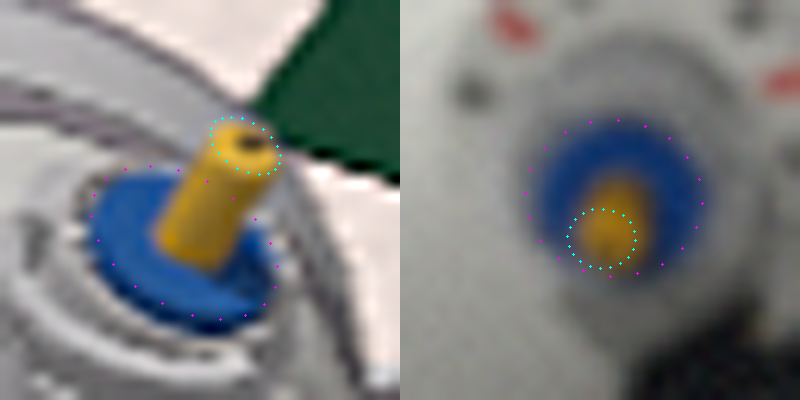

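The disk is seated: plate and nipple match the predicted seated circles to within about 0.4 px in both views, and it has been let go. Next is the ring.

carry_out(
  deltas=[0, -0.177, 0, 0, 0.05, 0, -1, 0, -0.177, 0, 0, 0.05, 0, -1, 0, -0.177, 0, 0, 0.05, 0, -1, 0.0257, 0, 0, 0, 0.045, 0.04, -1, 0, 0, 0, 0.02, 0.045, 0.04, -1, 0, 0, 0, 0.05, 0.012, 0.038, -1, 0, 0, 0, 0.06, 0, 0, -1, 0, 0, 0, 0.06, 0, 0, -1],
)

```text
clock: 12.52
tool_pos: [0.5023, -0.1021, 0.2574]
tcp_rot: [[-0.005, 0.476, -0.879], [-0.002, -0.879, -0.476], [-1.0, -0.001, 0.005]]
force: [0.9, -0.6, -0.8]
width: 0.094
```

```bash
cat >> g.py <<'E'
def down(a):
    c,s=np.cos(np.radians(a)),np.sin(np.radians(a));return np.c_[[0,0,-1],[c,s,0],[s,-c,0]]
E
python3 - <<'E'
from g import *
go(np.array([.4975,-.105,.104]),down(-61.5))
E
```

```text
tcp [ 0.5023 -0.1021  0.2574] j [-0.4207 -0.0307  1.943  -0.0037  1.2332  0.6547] clock 12.525 w 0.09397005097925686
rotvec [-0.0008  0.0052  0.001 ] shift(cur axes) [0.1534 0.0004 0.0048]
```

carry_out(
  deltas=[0, 0, 0, 0.04, 0, 0.002, -1, 0, 0, 0, 0.04, 0, 0.002, -1, 0, 0, 0, 0.02, 0, 0, -1, 0, 0, 0, 0, 0, 0, -1, 0, 0, 0, 0, 0, 0, -1],
)

```text
clock: 13.15
tool_pos: [0.4994, -0.1041, 0.1607]
tcp_rot: [[-0.004, 0.477, -0.879], [-0.002, -0.879, -0.477], [-1.0, 0.0, 0.004]]
force: [0.3, 0.4, 0.8]
width: 0.094
```

```bash
python3 - <<'E'
from g import *
go(np.array([.4975,-.105,.104]),down(-61.5))
A=dict(np.load("avg.npz"))
# refine ring: gold+red hex outline (top) extent centroid on mid-plane incl. hole
m=masks(A["top"].astype(np.uint8));g=(m["gold"]|m["red"])[228:268,298:338].astype(np.uint8)
c=max(cv2.findContours(g,0,1)[0],key=cv2.contourArea);M=cv2.moments(c);u=np.array([M["m10"]/M["m00"]+298,M["m01"]/M["m00"]+228]);print(u,onz("top",u,.030),onz("top",u,.025))
a=A["side"][252:256,350:357];im=A["side"].sum(2);w=np.clip(300-im[248:258,347:360],0,None);yy,xx=np.mgrid[248:258,347:360];v=np.array([(w*xx).sum(),(w*yy).sum()])/w.sum();print("hole side",v,onz("side",v,.03))
E
```

```text
tcp [ 0.4994 -0.1041  0.1607] j [-0.4267  0.1027  2.0045 -0.0042  1.0367  0.6485] clock 13.15 w 0.09399996076205215
rotvec [ 0.0004  0.0042 -0.0004] shift(cur axes) [ 0.0567 -0.0001  0.0019]
[316.6898 248.3381] [ 0.4961 -0.1053  0.03  ] [ 0.4962 -0.1053  0.025 ]
hole side [352.9596 253.9853] [ 0.4973 -0.1043  0.03  ]
```

carry_out(
  deltas=[0, 0.004, 0, 0.025, 0, 0.0022, -1, 0, 0, 0, 0.02, 0, 0, -1, 0, 0, 0, 0.007, 0, 0, -1, 0, 0, 0, 0, 0, 0, -1, 0, 0, 0, 0, 0, 0, -1],
)

```text
clock: 13.78
tool_pos: [0.4978, -0.1054, 0.1095]
tcp_rot: [[0.001, 0.477, -0.879], [-0.001, -0.879, -0.477], [-1.0, 0.002, -0.001]]
force: [1.1, 0.4, 0.0]
width: 0.0942
```

carry_out(
  deltas=[0, 0, 0, 0.0045, 0, 0.0005, -1, 0, 0, 0, 0, 0, 0, -1, 0, 0, 0, 0, 0, 0, 1, 0, 0, 0, 0, 0, 0, 1, 0, 0, 0, 0, 0, 0, 1, 0, 0, 0, 0, 0, 0, 1, 0, 0, 0, 0, 0, 0, 1, 0, 0, 0, 0, 0, 0, 1],
  squeeze=30,
)

```text
clock: 14.78
tool_pos: [0.4966, -0.1054, 0.1039]
tcp_rot: [[-0.0, 0.477, -0.879], [-0.0, -0.879, -0.477], [-1.0, 0.0, 0.001]]
force: [-0.4, 0.8, -0.0]
width: 0.0586
```

```bash
python3 - <<'E'
from g import *
go(np.array([.497,-.105,.104]),down(-61.5))
E
```

```text
tcp [ 0.4966 -0.1054  0.1039] j [-0.4327  0.2003  2.0235 -0.0005  0.918   0.6409] clock 14.775 w 0.058574867851075504
rotvec [ 0.0001  0.0005 -0.    ] shift(cur axes) [-0.0001 -0.0001 -0.0006]
```

The ring is gripped across its flats at 58.6 mm. I'll lift it and carry it to a high hover. The lug along tool −y must reach neck angle 135°, which is −45° about tool x from the neck attitude.

carry_out(
  deltas=[0, 0, 0, -0.053, 0, 0, 1, 0, 0, 0, -0.053, 0, 0, 1, 0, 0, 0, -0.053, 0, 0, 1, 0, 0, 0, -0.053, 0, 0, 1, 0, 0, 0, -0.053, 0, 0, 1, 0, 0, 0, -0.053, 0, 0, 1, 0, 0, 0, 0, -0.05, -0.027, 1, 0, 0, 0, 0, -0.05, -0.027, 1],
)

```text
clock: 15.78
tool_pos: [0.4963, 0.0092, 0.4223]
tcp_rot: [[0.001, 0.476, -0.88], [-0.0, -0.88, -0.476], [-1.0, 0.001, -0.0]]
force: [0.6, -0.5, -2.0]
width: 0.0592
```

carry_out(
  deltas=[0, 0, 0, 0, -0.05, -0.027, 1, 0, 0, 0, 0, -0.05, -0.027, 1, -0.026, 0, 0, 0, -0.05, -0.027, 1, 0, 0.1745, 0, 0, 0, 0, 1, 0, 0.1745, 0, 0, 0, 0, 1, 0, 0.1745, 0, 0, 0, 0, 1, -0.157, 0, 0, 0, 0, 0, 1, -0.157, 0, 0, 0, 0, 0, 1],
)

```text
clock: 16.77
tool_pos: [0.4954, 0.1786, 0.4209]
tcp_rot: [[0.431, 0.71, -0.556], [0.249, -0.686, -0.683], [-0.867, 0.156, -0.473]]
force: [0.1, 0.6, -1.9]
width: 0.0589
```

carry_out(
  deltas=[-0.157, 0, 0, 0, 0, 0, 1, -0.157, 0, 0, 0, 0, 0, 1, -0.157, 0, 0, 0, 0, 0, 1, 0, 0, 0, 0, 0, 0, 1, 0, 0, 0, 0, 0, 0, 1],
)

```text
clock: 17.4
tool_pos: [0.4959, 0.1788, 0.4214]
tcp_rot: [[0.432, 0.884, -0.179], [0.25, -0.308, -0.918], [-0.867, 0.352, -0.354]]
force: [0.7, 0.2, -1.6]
width: 0.0589
```

```bash
cat >> g.py <<'E'
def RS(a): return RT@Ro.from_rotvec([np.radians(a),0,0]).as_matrix()
def ft():
    s=env.get_state();R=s["tcp_rot"];print("F tool",R.T@s["force"],"M tool",R.T@s["ft_torque"])
E
python3 - <<'E'
from g import *
go(RIM+.16*n,RS(-45));ft()
E
```

```text
tcp [0.4959 0.1788 0.4214] j [ 0.049  -0.3472  1.9572  0.2625  1.0733  0.2415] clock 17.4 w 0.05888055743868699
rotvec [-0.0026  0.0009  0.001 ] shift(cur axes) [ 0.0196 -0.0001 -0.0027]
F tool [1.7097 0.0029 0.2563] M tool [-0.0651 -0.2559 -0.1758]
```

carry_out(
  deltas=[0, 0, 0, 0.01, 0, -0.0027, 1, 0, 0, 0, 0.01, 0, 0, 1, 0, 0, 0, 0.025, 0, 0, 1, 0, 0, 0, 0.025, 0, 0, 1, 0, 0, 0, 0, 0, 0, 1, 0, 0, 0, 0, 0, 0, 1],
)

```text
clock: 18.15
tool_pos: [0.5269, 0.1988, 0.3625]
tcp_rot: [[0.433, 0.884, -0.177], [0.25, -0.307, -0.918], [-0.866, 0.353, -0.353]]
force: [-0.2, -0.2, -0.3]
width: 0.0587
```

```bash
python3 - <<'E'
from g import *
go(RIM+.1079*n,RS(-45));ft()
s=env.get_state();T,R=s["tool_pos"],s["tcp_rot"]
th=np.linspace(0,2*np.pi,24,endpoint=False);o=[]
for c in P:
    im=np.mean([env.read_camera(c).astype(float) for _ in range(3)],0)
    m=proj(c,RIM+.015*n).astype(int);h=25
    z=cv2.resize(np.clip(im*1.3,0,255).astype(np.uint8)[m[1]-h:m[1]+h,m[0]-h:m[0]+h],(400,400),interpolation=cv2.INTER_CUBIC)
    q=T+R@[.0999-.026,0,0]
    hx=[q+R@[0,.034*np.cos(t),.034*np.sin(t)] for t in np.radians([30,90,150,210,270,330])]
    ho=[q+R@[0,.0105*np.cos(t),.0105*np.sin(t)] for t in th]
    mk=[q+R@[0,.020*np.cos(t),.020*np.sin(t)] for t in np.radians([180,60,300])]
    ni=[RIM+.024*n+.006*(np.cos(t)*RT[:,1]+np.sin(t)*RT[:,2]) for t in th]
    for pts,col in((hx,(255,0,255)),(ho,(255,0,255)),(mk,(0,255,0)),(ni,(0,255,255))):
        for p in pts:
            v=(proj(c,p)-m+h+.5)*400/(2*h);cv2.circle(z,tuple(v.astype(int)),1 if len(pts)>6 else 3,col,-1)
    o.append(z)
cv2.imwrite("pics/a6.png",np.hstack(o)[:,:,::-1])
E
```

```text
tcp [0.5269 0.1988 0.3625] j [ 0.0893 -0.2147  1.9579  0.2647  0.933   0.2439] clock 18.15 w 0.058682118932510845
rotvec [-0.0004  0.0002 -0.    ] shift(cur axes) [ 0.0023 -0.0006  0.0004]
F tool [ 0.0779 -0.2033  0.341 ] M tool [-0.0418 -0.2885 -0.1468]
```

View pics/a6.png

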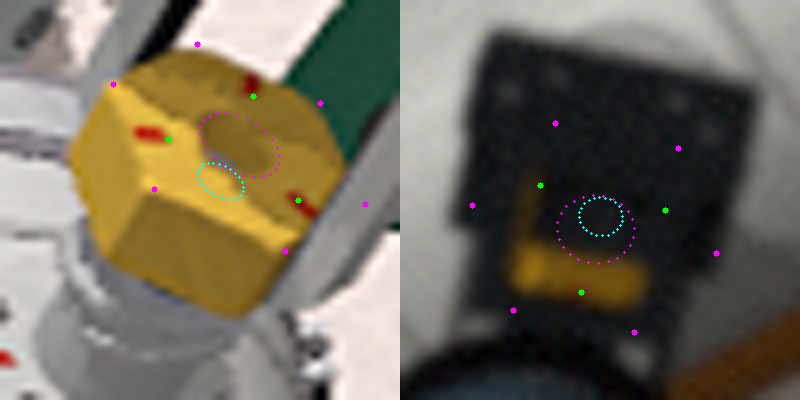

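The ring's hole and hex are concentric with the prediction in the side view. The three marks lie on the predicted bearings, slightly further out, so the lug phase is right. I'll lower it.

carry_out(
  deltas=[0, 0, 0, 0.006, -0.0006, 0.0004, 1, 0, 0, 0, 0.005, 0, 0, 1, 0, 0, 0, 0.003, 0, 0, 1, 0, 0, 0, 0.002, 0, 0, 1, 0, 0, 0, 0, 0, 0, 1],
)

```text
clock: 19.08
tool_pos: [0.5331, 0.2026, 0.3477]
tcp_rot: [[0.432, 0.884, -0.177], [0.25, -0.306, -0.919], [-0.866, 0.353, -0.353]]
force: [-0.3, -0.2, -1.7]
width: 0.0585
```

```bash
python3 - <<'E'
from g import *
go(RIM+.0847*n,RS(-45));ft()
E
```

```text
tcp [0.5331 0.2026 0.3477] j [ 0.0963 -0.1832  1.9583  0.2671  0.9013  0.2418] clock 19.075 w 0.058482212943794444
rotvec [-0.0004  0.0006  0.0007] shift(cur axes) [ 0.0089  0.0003 -0.0003]
F tool [ 1.2592 -0.7595  0.8524] M tool [-0.0413 -0.2871 -0.1824]
```

carry_out(
  deltas=[0, 0, 0, 0.0015, 0, 0, 1, 0, 0, 0, 0.0015, 0, 0, 1, 0, 0, 0, 0.001, 0, 0, 1, 0, 0, 0, 0, 0, 0, 1],
)

```text
clock: 19.58
tool_pos: [0.5348, 0.2036, 0.3443]
tcp_rot: [[0.432, 0.884, -0.177], [0.25, -0.306, -0.919], [-0.866, 0.353, -0.353]]
force: [-0.1, 0.2, -1.9]
width: 0.0584
```

```bash
python3 - <<'E'
from g import *
go(RIM+.0847*n,RS(-45));ft()
E
```

```text
tcp [0.5348 0.2036 0.3443] j [ 0.098  -0.1753  1.9576  0.2677  0.8936  0.2413] clock 19.575 w 0.05844467731983857
rotvec [-0.0004  0.0005  0.0005] shift(cur axes) [ 0.005   0.0003 -0.0003]
F tool [ 1.6489 -0.7948  0.4464] M tool [-0.0053 -0.3066 -0.1477]
```

carry_out(
  deltas=[0, 0, 0, 0.0015, 0, 0, 1, 0, 0, 0, 0.0015, 0, 0, 1, 0, 0, 0, 0.001, 0, 0, 1, 0, 0, 0, 0, 0, 0, 1],
)

```text
clock: 20.08
tool_pos: [0.5365, 0.2046, 0.3408]
tcp_rot: [[0.432, 0.884, -0.177], [0.25, -0.306, -0.919], [-0.866, 0.353, -0.353]]
force: [-0.4, 0.1, -1.6]
width: 0.0587
```

```bash
python3 - <<'E'
from g import *
go(RIM+.0847*n,RS(-45));ft()
E
```

```text
tcp [0.5365 0.2046 0.3408] j [ 0.0998 -0.167   1.9569  0.2683  0.8859  0.2409] clock 20.075 w 0.05867368600879482
rotvec [-0.0004  0.0006  0.0005] shift(cur axes) [ 0.001   0.0003 -0.0003]
F tool [ 1.2702 -0.9279  0.5792] M tool [ 0.011  -0.2378 -0.2037]
```

carry_out(
  deltas=[0, 0, 0, 0.001, 0, 0, 1, 0, 0, 0, 0.001, 0, 0, 1, 0, 0, 0, 0, 0, 0, 1],
)

```text
clock: 20.45
tool_pos: [0.5374, 0.205, 0.3396]
tcp_rot: [[0.433, 0.884, -0.177], [0.25, -0.306, -0.919], [-0.866, 0.353, -0.353]]
force: [-3.2, -1.9, 2.3]
width: 0.0589
```

```bash
python3 - <<'E'
from g import *
go(RIM+.0847*n,RS(-45));ft()
E
```

```text
tcp [0.5374 0.205  0.3396] j [ 0.1006 -0.1635  1.9561  0.2684  0.8828  0.2406] clock 20.45 w 0.058869947218551634
rotvec [-0.      0.0006  0.0003] shift(cur axes) [-0.0005  0.0002 -0.0002]
F tool [-3.8645 -1.4118  1.4746] M tool [-0.0061 -0.4455 -0.5024]
```

Axial contact came right at the expected rest depth, 4.8 mm short of home, with the same ~0.5 mm bias as the disk. I'll screw clockwise (+x turn) with a tighter grip.

carry_out(
  deltas=[0, 0, 0, 0, 0, 0, 1, 0.1396, 0, 0, 0.0004, 0, 0, 1, 0.1396, 0, 0, 0.0007, 0, 0, 1, 0.1396, 0, 0, 0.0007, 0, 0, 1, 0, 0, 0, 0, 0, 0, 1],
  squeeze=50,
)

```text
clock: 21.08
tool_pos: [0.5384, 0.2056, 0.3379]
tcp_rot: [[0.433, 0.736, -0.52], [0.25, -0.653, -0.715], [-0.866, 0.18, -0.467]]
force: [-2.2, -1.0, 1.2]
width: 0.0586
```

```bash
python3 - <<'E'
from g import *
go(RIM+.0847*n-.002*n,RS(-45+24));ft()
E
```

```text
tcp [0.5384 0.2056 0.3379] j [ 0.1014 -0.1593  1.9557  0.2693  0.8783  0.6578] clock 21.075 w 0.05857981536762357
rotvec [ 0.0011 -0.0001 -0.0003] shift(cur axes) [-0.0005 -0.     -0.0001]
F tool [-2.2263 -0.7298  1.3482] M tool [ 0.0281 -0.3783 -0.1593]
```

Turning freely and sinking on pitch (2.0 mm in 24°). I'll continue.

carry_out(
  deltas=[0.1396, 0, 0, 0.0006, 0, 0, 1, 0.1396, 0, 0, 0.0007, 0, 0, 1, 0.1396, 0, 0, 0.0006, 0, 0, 1, 0, 0, 0, 0, 0, 0, 1],
)

```text
clock: 21.58
tool_pos: [0.5392, 0.206, 0.3363]
tcp_rot: [[0.433, 0.462, -0.774], [0.25, -0.886, -0.39], [-0.866, -0.024, -0.5]]
force: [-1.4, -0.8, 1.1]
width: 0.0584
```

```bash
python3 - <<'E'
from g import *
go(RIM+.0847*n-.004*n,RS(-45+48));ft()
E
```

```text
tcp [0.5392 0.206  0.3363] j [ 0.1022 -0.1554  1.9553  0.2695  0.8748  1.0744] clock 21.575 w 0.0584452904053547
rotvec [ 0.0033 -0.0001 -0.0003] shift(cur axes) [-0.0004 -0.     -0.0001]
F tool [-1.7859  0.033   0.8302] M tool [ 0.0039 -0.3133  0.0687]
```

carry_out(
  deltas=[0.1396, 0, 0, 0.0005, 0, 0, 1, 0.1047, 0, 0, 0.0001, 0, 0, 1, 0.0873, 0, 0, 0, 0, 0, 1, 0, 0, 0, 0, 0, 0, 1],
)

```text
clock: 22.08
tool_pos: [0.5392, 0.2061, 0.3354]
tcp_rot: [[0.432, 0.186, -0.882], [0.25, -0.965, -0.081], [-0.866, -0.185, -0.464]]
force: [-2.6, -2.0, 0.7]
width: 0.0588
```

```bash
python3 - <<'E'
from g import *
go(RIM+.0847*n-.0048*n,RS(-45+67));ft()
E
```

```text
tcp [0.5392 0.2061 0.3354] j [ 0.1024 -0.1542  1.9556  0.2693  0.8741  1.4055] clock 22.075 w 0.058780475608263126
rotvec [ 0.0037  0.0007 -0.0003] shift(cur axes) [-0.0004 -0.0002 -0.0004]
F tool [-2.2329  1.267   2.167 ] M tool [-0.0588 -0.4479  0.186 ]
```

carry_out(
  deltas=[0.07, 0, 0, 0, 0, 0, 1, 0.07, 0, 0, 0, 0, 0, 1, 0, 0, 0, 0, 0, 0, 1],
)

```text
clock: 22.45
tool_pos: [0.5392, 0.2063, 0.3354]
tcp_rot: [[0.432, 0.06, -0.9], [0.25, -0.967, 0.055], [-0.866, -0.249, -0.433]]
force: [-1.4, 0.1, 0.0]
width: 0.0584
```

```bash
python3 - <<'E'
from g import *
go(RIM+.0847*n-.0048*n,RS(-45+75));ft()
E
```

```text
tcp [0.5392 0.2063 0.3354] j [ 0.1026 -0.154   1.9556  0.2697  0.8739  1.5459] clock 22.45 w 0.05840534850561165
rotvec [ 0.0028  0.0007 -0.0001] shift(cur axes) [-0.0005 -0.0001 -0.0004]
F tool [-0.6255 -0.1767  1.2457] M tool [ 0.0887 -0.5057  0.0977]
```

Not tight yet, since the axial torque is still within noise. I'll turn further in 4° rows.

carry_out(
  deltas=[0.07, 0, 0, 0, 0, 0, 1, 0.07, 0, 0, 0, 0, 0, 1, 0, 0, 0, 0, 0, 0, 1],
)

```text
clock: 22.82
tool_pos: [0.5391, 0.2064, 0.3351]
tcp_rot: [[0.432, -0.065, -0.9], [0.25, -0.95, 0.189], [-0.867, -0.306, -0.394]]
force: [0.6, 2.3, -0.2]
width: 0.0584
```

```bash
python3 - <<'E'
from g import *
go(RIM+.0847*n-.0048*n,RS(-45+83));ft()
E
```

```text
tcp [0.5391 0.2064 0.3351] j [ 0.103  -0.1537  1.9557  0.2694  0.8739  1.6857] clock 22.825 w 0.05842200248968481
rotvec [ 0.0031  0.0011 -0.0004] shift(cur axes) [-0.0007 -0.0001 -0.0006]
F tool [ 1.0141 -2.1189  0.0228] M tool [-0.3471 -0.4787  0.0589]
```

carry_out(
  deltas=[0.05, 0, 0, 0, 0, 0, 1, 0.03, 0, 0, 0, 0, 0, 1, 0, 0, 0, 0, 0, 0, 1],
)

```text
clock: 23.2
tool_pos: [0.539, 0.2064, 0.335]
tcp_rot: [[0.432, -0.139, -0.891], [0.25, -0.931, 0.266], [-0.867, -0.337, -0.367]]
force: [1.8, 4.5, -3.5]
width: 0.0587
```

```bash
python3 - <<'E'
from g import *
go(RIM+.0847*n-.0048*n,RS(-45+87.6));ft()
E
```

```text
tcp [0.539  0.2064 0.335 ] j [ 0.103  -0.1537  1.9559  0.2695  0.874   1.7674] clock 23.2 w 0.05865908057837622
rotvec [ 0.0015  0.0014 -0.0005] shift(cur axes) [-0.0008 -0.0002 -0.0008]
F tool [ 4.8955 -3.3012  0.889 ] M tool [-1.1177 -0.578  -0.1216]
```

Tight: the axial torque rose to about 1.1 N m over the last 5–9°. I'll release and back off.

carry_out(
  deltas=[0, 0, 0, 0, 0, 0, -1, 0, 0, 0, 0, 0, 0, -1, 0, 0, 0, 0, 0, 0, -1, 0, 0, 0, 0, 0, 0, -1, 0, 0, 0, -0.02, 0, 0, -1, 0, 0, 0, -0.04, 0, 0, -1, 0, 0, 0, -0.05, 0, 0, -1, 0, 0, 0, -0.03, 0, 0, -1],
)

```text
clock: 24.2
tool_pos: [0.4782, 0.1709, 0.4596]
tcp_rot: [[0.436, -0.14, -0.889], [0.25, -0.93, 0.268], [-0.865, -0.339, -0.371]]
force: [0.3, 0.4, 0.3]
width: 0.0937
```

```bash
python3 - <<'E'
from g import *
go(RIM+.1*n,RS(42));ft()
th=np.linspace(0,2*np.pi,24,endpoint=False);o=[]
for c in P:
    im=np.mean([env.read_camera(c).astype(float) for _ in range(3)],0)
    m=proj(c,RIM+.005*n).astype(int);h=22
    z=cv2.resize(np.clip(im*1.3,0,255).astype(np.uint8)[m[1]-h:m[1]+h,m[0]-h:m[0]+h],(400,400),interpolation=cv2.INTER_CUBIC)
    B=RS(42);q=RIM+.006*n;circ=lambda q,r,t:[q+r*(np.cos(a)*B[:,1]+np.sin(a)*B[:,2]) for a in t]
    for pts,col in((circ(q,.034,np.radians([30,90,150,210,270,330])),(255,0,255)),(circ(q-.026*n,.034,np.radians([30,90,150,210,270,330])),(0,255,0)),(circ(q,.0105,th),(255,0,255)),(circ(RIM+.024*n,.006,th),(0,255,255))):
        for p in pts:
            v=(proj(c,p)-m+h+.5)*400/(2*h);cv2.circle(z,tuple(v.astype(int)),1 if len(pts)>6 else 3,col,-1)
    o.append(z)
cv2.imwrite("pics/a7.png",np.hstack(o)[:,:,::-1])
E
```

```text
tcp [0.4782 0.1709 0.4596] j [ 0.0315 -0.4143  1.9393  0.2608  1.1556  1.7734] clock 24.2 w 0.09370040506975781
rotvec [-0.0107 -0.0031  0.0006] shift(cur axes) [0.1223 0.0005 0.0008]
F tool [-0.0225 -0.5335 -0.3015] M tool [ 0.0203 -0.2067  0.0724]
```

View pics/a7.png

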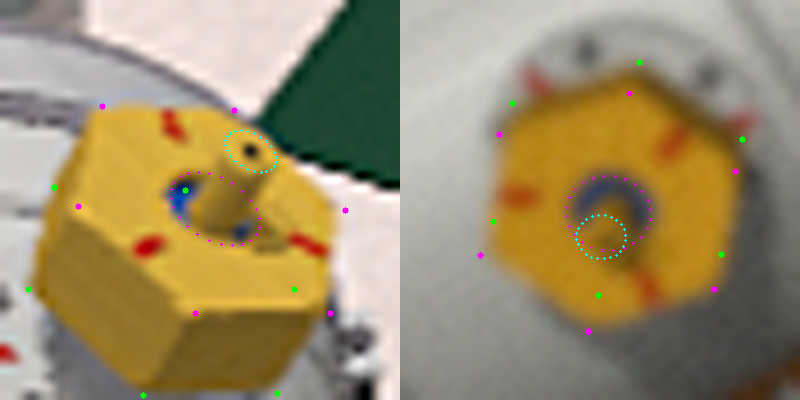

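The final view shows the ring fully down and square, within about 1 px of its predicted home in both cameras, with the nipple through its hole and the gripper clear. I'll hand the job in.

```bash
python3 -c "
from bench import env
print(env.close_job(), env.get_state()['clock'])"
```

```text
the job is handed in; nothing more can be done
the job is handed in; nothing more can be done
```

The filler neck is closed: the blue disk is on its seat and the brass ring is screwed down on it. I handed the job in at about 24 s of the 72 s allowed; it reports no verdict.

- **Disk:** I laid it in the mouth nipple up, so rubber side down, pressed it to the seat with about 9 N and let go before fetching the ring. Afterwards its plate and nipple lay within about 0.4 px (about 1 mm) of the predicted seated position in both cameras.
- **Ring:** I set it on at a thread start; it first rested about 4.8 mm short of home, as expected. I then turned it clockwise about 87° in all, and it sank by the expected amount.
- **Tightness:** The turning torque only began to rise at about 83°, against the nominal 75°. It reached about 1.1 N m, above the 0.3–0.5 N m given. I could not measure the ring's force on the disk directly, so this torque is my only evidence that it is tight.
- **Final position:** The last pictures show the ring square and home to within about 1 px (about 2 mm, sideways). By the tool position it ended about 0.8 mm below my nominal home depth. About 0.5 mm of that is an offset I also saw when seating the disk.
- **Bystanders:** The gripper stayed clear of the other things on the bench. I did not re-measure their positions at the end.

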